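Catch the nuts from the dispenser and set them on the scale

TASK

Take the dish by its handle, hold it under the mouth of the nut dispenser and gently push the gate's bail up with the dish's rims, just to the stop, so that the gate opens and all four nuts slide off the chute into the dish. Then lower it, so that the gate falls shut, and set the dish with the nuts down gently, upright, in the middle of the scale's plate and let go. Spill no nut, and do not disturb the other things on the bench.

Things in the scene. Friction and masses are not known exactly. Their poses are not given: they have to be found in the camera images.
- dispenser: Fixed nut dispenser: steel chute (46 mm wide, 200 mm long, sides 25 mm high) on a grey post and foot, tilted 30 degrees, running down to its own -x. Origin: centre of the foot's underside, z up. Four nuts lie in a row in it behind the drop gate at its lower end. Post from x = -20 mm; foot from x = -55 to 115 mm, 12 mm high: under the lip there is room for the dish.
- lip (a point): Middle of the chute's lower edge: in the dispenser's frame at x -130, y 0, z 170 mm. Across it stands the gate: a steel plate with a dark weight on top that slides straight up 24 mm to a stop and falls shut by its weight (0.3 to 0.52 kg, unknown). The nuts pass only with it practically all the way up, and land within 60 mm in front of the lip (dispenser's -x).
- bail_top (a point): 55 mm in front of the lip and 34 mm below it, fixed. The gate's bail hangs here: a level bar, 10 mm thick, 120 mm long (y), arms at y = -60 and 60 mm. Gate shut, its axis is 0 to 28 mm below this point: it is clamped anew each time, so look or feel for it. Laid across the dish's rims and pushed up it lifts the gate; nuts fall between bar and lip. Over 25 N bends it.
- dish: Loose open rectangular aluminium catch dish, 116 mm long (x), 80 mm wide (y), 50 mm high, walls 3 mm, about 0.22 kg. Origin: centre of its underside, z up through the open top. A flat bar handle in a black rubber sleeve sticks out level at its -x end: 72 mm long (x from -58 to -130 mm), 14 mm thick in y, 30 mm high (z from 18 to 48 mm).
- dish_handle (a point): Point to hold on the dish's handle, in the middle of its section: in the dish's frame at x -92, y 0, z 35 mm.
- scale: Fixed grey bench scale, case 200 x 160 x 38 mm, with a steel weighing plate 150 x 150 mm on top. Origin: centre of the underside.
- scale_top (a point): Centre of the weighing plate's upper face, 55 mm above the bench, 15 mm towards +x from the scale's origin in the scale's frame.
- nut0: Loose plain steel hex nut, 30 mm across flats, 16 mm thick, 65 g; number 1 from the gate. Origin: centre of its flat underside, z along its bore.
- nut1: Loose plain steel hex nut, 30 mm across flats, 16 mm thick, 65 g; number 2 from the gate. Origin: centre of its flat underside, z along its bore.
- nut2: Loose plain steel hex nut, 30 mm across flats, 16 mm thick, 65 g; number 3 from the gate. Origin: centre of its flat underside, z along its bore.
- nut3: Loose plain steel hex nut, 30 mm across flats, 16 mm thick, 65 g; number 4 from the gate. Origin: centre of its flat underside, z along its bore.
- paint_can: Bystander: can, 84 mm diameter, 100 mm high. Origin: centre of the underside.
- jar: Bystander: glass jar with a steel cap, 68 mm diameter, 90 mm high. Origin: centre of the underside.
- tape: Bystander: black roll of tape lying flat in front of the dispenser, below the bail: 90 mm diameter, 24 mm high. Origin: centre of the underside.
- screwdriver: Bystander: screwdriver lying on the bench near the robot, under 40 mm high.
- wrench: Bystander: wrench lying on the bench.
- hammer: Bystander: hammer lying on the bench.
Mind the look-alikes: they are no part of the job. There is more than one size of the dish; the one meant has the size given above.

How it is judged:
On the way, in this order (a step that is already met when the one before it is completed fails the run):
1. the dish, held under the mouth, pushes on the bail (contact force between dish and dispenser above 2 N and horizontal distance between dish and lip below 0.09 m and height (world z) of dish above 0.03 m), for 0.05 s.
2. all four nuts are in the dish while it is held up under the chute (x of nut0 in the frame of dish between -0.058 and 0.058 m and y of nut0 in the frame of dish between -0.04 and 0.04 m and z of nut0 in the frame of dish between 0 and 0.055 m and x of nut1 in the frame of dish between -0.058 and 0.058 m and y of nut1 in the frame of dish between -0.04 and 0.04 m and z of nut1 in the frame of dish between 0 and 0.055 m and x of nut2 in the frame of dish between -0.058 and 0.058 m and y of nut2 in the frame of dish between -0.04 and 0.04 m and z of nut2 in the frame of dish between 0 and 0.055 m and x of nut3 in the frame of dish between -0.058 and 0.058 m and y of nut3 in the frame of dish between -0.04 and 0.04 m and z of nut3 in the frame of dish between 0 and 0.055 m and height (world z) of dish above 0.03 m and horizontal distance between dish and lip below 0.09 m), for 0.1 s.
At the end, for the whole second after the job is handed in: All four nuts lie inside the dish; the dish stands upright (within 0.08 rad) and at rest on the scale's plate, its centre within 35 mm of the plate's centre (x of nut0 in the frame of dish between -0.058 and 0.058 m and y of nut0 in the frame of dish between -0.04 and 0.04 m and z of nut0 in the frame of dish between 0 and 0.055 m and x of nut1 in the frame of dish between -0.058 and 0.058 m and y of nut1 in the frame of dish between -0.04 and 0.04 m and z of nut1 in the frame of dish between 0 and 0.055 m and x of nut2 in the frame of dish between -0.058 and 0.058 m and y of nut2 in the frame of dish between -0.04 and 0.04 m and z of nut2 in the frame of dish between 0 and 0.055 m and x of nut3 in the frame of dish between -0.058 and 0.058 m and y of nut3 in the frame of dish between -0.04 and 0.04 m and z of nut3 in the frame of dish between 0 and 0.055 m and horizontal distance between dish and scale_top below 0.035 m and height (world z) of dish between 0.05 and 0.06 m and angle between dish's own z axis and vertical below 0.08 rad and linear speed of dish below 0.02 m/s); the robot touches nothing.
It fails at once if the bail or the chute is pushed with more than 25 N by the dish (contact force between dish and dispenser above 25 N).
It fails at once if the dish is dropped or banged on the scale (more than 80 N) (contact force between dish and scale above 80 N).
It fails at once if a nut is spilled outside the dish ((height (world z) of nut0 below 0.1 m and horizontal distance between nut0 and dish above 0.08 m) or (height (world z) of nut1 below 0.1 m and horizontal distance between nut1 and dish above 0.08 m) or (height (world z) of nut2 below 0.1 m and horizontal distance between nut2 and dish above 0.08 m) or (height (world z) of nut3 below 0.1 m and horizontal distance between nut3 and dish above 0.08 m)).
It fails at once if another thing on the bench is moved by more than 30 mm (distance of any of paint_can, jar, tape, screwdriver, wrench, hammer from where it was at the start of the episode above 0.03 m).
It also fails if it takes over 64 s, if anything falls off the work surface, if the arm or the gripper's body presses on something with over 40 N, if the wrist force passes 120 N, or if a joint passes its speed limit or range.

ROBOT

A 6-joint arm with a two-finger parallel gripper is mounted at the origin on the work surface. World frame = base frame: x ahead of the robot, y to its left, z up, the work surface at z = 0. Lengths are in m, angles in rad, forces in N, time in s.
With the tool pointing down it reaches from about 0.25 to 0.775 m from the base axis. Payload 4 kg.
Tool frame: the origin (TCP) lies at the very end of the fingers, on their centre line; the grasp point (between the pads) lies arm.tcp_to_grasp behind it (arm.tcp_to_grasp is the distance from the TCP to the grasp point, in m); z points along the fingers, y is the line along which they close (so a half turn about z gives the same grasp; the last joint's range is limited). The gripper opens to 85 mm and grips with 20 to 120 N. Pads are 22 mm wide; open, the fingers measure 114 mm over their backs; the gripper's body (76 mm by 85 mm) begins 54 mm behind the grasp point. The pads swing forward as they close: fully open they stand 13 mm farther back than shut.
Start: joints at [1.069, 0.087, 1.371, -0, 1.684, -0.103], TCP at [0.214, 0.507, 0.231] pointing down, gripper open.
Joint ranges: [-3.1, 3.1], [-0.76, 2.03], [0.27, 2.55], [-1.08, 4.22], [0.17, 2.65], [-2.57, 2.57]. Speed limits (rad/s): [2.79, 2.79, 3.14, 3.14, 3.14, 3.14].

INTERFACE

Orientations are given as a unit quaternion [w, x, y, z].
In Python, from plant import arm, get_image, calibration, job gives the robot as it stands.
- The arm moves only by the shell command python3 -m pendant 'ROWS' [OPENING] [FORCE]. ROWS is JSON, a list of rows, each a list of 6 numbers: the shift along the tool's x, y, z each as a share of 300 mm, from -1 to 1, then the turn, a rotation vector about the tool's x, y, z each as a share of 45 degrees, from -1 to 1. A call has 1 to 20 rows; each row is the pose to reach, as a shift and turn from the pose commanded when the call began, along the tool's axes at that moment; what a row does not reach only later rows make up. A row lasts 1/12 s, in which the tool goes at most 41.7 mm and 7.16 degrees, less where a joint would pass 70% of its speed; a pose out of reach is approached as far as the arm can. A call with a number of a shift or a turn outside -1 to 1 is refused whole. A call with a gripper value outside its range is refused whole. OPENING is the opening, from 0 (shut) to 1 (fully open), set as the call begins (- or left out, the last holds). The fingers move at their own pace and stop on an object; FORCE is the grip in N (left out, the last holds). Time passes only in rows, so rows that repeat a pose let the fingers close. It gives the time, the measured TCP pose, the force, the opening and the grip force at its end, in the units of the state.
- arm.observe(): the state, without advancing time (a new reading comes with each control period).
- get_image(name): name is "scene" or "top" or "wrist"; returns (picture, depth): 400x640x3 uint8, red, green, blue; 400x640 float32, m along the optical axis (not along the pixel's ray), 0 where there is no reading.
- calibration(name): a dict with "camera_matrix" (3x3 intrinsics, pixels), "cam_to_world" (4x4, takes a point from camera to world coordinates). Camera axes: x right, y up, looking along -z (the intrinsics and any distortion apply to the point x, -y, -z); pixel columns grow to the right and rows downward; lengths in m; the calibration is good to about 2 mm. A picture is of the moment at which its call begins: read the wrist's pose just before it. calibration takes no time and is no camera call; for the wrist camera it gives the pose at the moment of the call.
- job.finish_job(): hands the job in; it is judged then, once.
The state is a dict: "time": time; "joint_positions": joint angles; "qd": joint speeds; "joint_torque": joint torques, N m; "tcp_pos": TCP position; "tool_rot": TCP orientation; "ft_force": force on the tool from outside, world axes, zero at the start; "wrist_torque": the same for the moment, N m; "gripper_width": opening from 0.0 (shut) to 1.0 (fully open); "gripper_force": force on a finger pad.
Only numpy, scipy, OpenCV 4.12 (cv2) and the standard library are available. Lean on these libraries where they do the work, as an engineer would, in place of code of your own. Each camera call takes 0.05 s, during which the arm holds its last target. There are 200 camera calls.

## Working session

There is one attempt and no reset: what is moved stays moved. The work goes in short steps, Python scripts to look and compute and a shell command to move; the robot and the scene stay as the last step left them, time stands still between calls to the robot, and variables do not carry over. Pictures are saved under pics/ and viewed, at most 10 in all, crops included, and the job is handed in when it is done.

```bash
mkdir -p pics; ls; python3 - <<'E'
from plant import arm,get_image,calibration
import cv2,numpy as np
print(arm.observe(), arm.tcp_to_grasp)
for n in("scene","top"):
    p,d=get_image(n);cv2.imwrite(f"pics/{n}0.png",p[:,:,::-1]);np.save(f"pics/{n}0.npy",d);np.save(f"pics/{n}0rgb.npy",p)
    c=calibration(n);print(n,c)
    print((d>0).mean())
E
```

```text
pics
{'time': 0.0, 'joint_positions': array([ 1.06888481e+00,  8.79492873e-02,  1.37229271e+00, -3.76967259e-05,
        1.68360149e+00, -1.03095082e-01]), 'qd': array([ 0.00034671,  0.00099706, -0.00120173, -0.00130972,  0.00059268,
        0.00071613]), 'joint_torque': array([-2.52113841e-04, -3.51873350e+01, -3.13268387e+01, -2.34206800e-04,
        1.09787643e-02,  1.89189575e-05]), 'tcp_pos': array([0.21334564, 0.50637973, 0.23012275]), 'tool_rot': array([-3.17393587e-04,  1.98091242e-01,  9.80182939e-01, -1.07989674e-03]), 'ft_force': array([0.60185853, 0.17290974, 0.17514259]), 'wrist_torque': array([ 0.00367805, -0.00372713, -0.01583672]), 'gripper_force': 0.0, 'gripper_width': 1.0009780569325943} 0.0187
scene {'camera_matrix': array([[450.98513561,   0.        , 316.65655172],
       [  0.        , 450.98513561, 201.48295819],
       [  0.        ,   0.        ,   1.        ]]), 'cam_to_world': array([[ 0.2931992 , -0.72781063,  0.61994024,  1.50229702],
       [ 0.95591928,  0.23395101, -0.17744087, -0.25619246],
       [-0.0158923 ,  0.64463835,  0.76432247,  1.29143756],
       [ 0.        ,  0.        ,  0.        ,  1.        ]])}
0.9961875
top {'camera_matrix': array([[455.50990587,   0.        , 325.51025619],
       [  0.        , 455.50990587, 199.42494163],
       [  0.        ,   0.        ,   1.        ]]), 'cam_to_world': array([[-2.19209869e-02,  9.93178170e-01, -1.14527699e-01,
         4.26726109e-01],
       [-9.99756127e-01, -2.20831548e-02, -1.47268785e-04,
        -1.73883734e-02],
       [-2.67539705e-03,  1.14496540e-01,  9.93420044e-01,
         1.40103522e+00],
       [ 0.00000000e+00,  0.00000000e+00,  0.00000000e+00,
         1.00000000e+00]])}
0.99580859375
```

View pics/scene0.png

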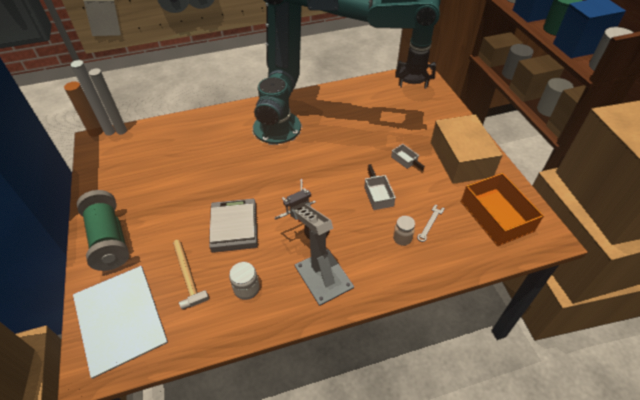

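View pics/top0.png

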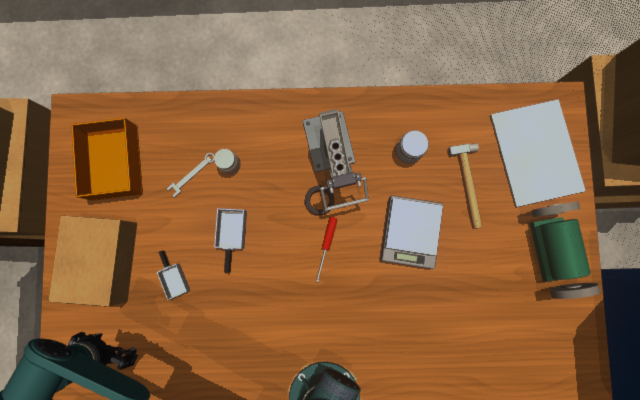

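The scene view shows the dispenser in the middle with its bail towards the robot. In the top view the large dish is at (230,230) with its handle down at (228,262), and the small look-alike is at (172,280). The scale is at (412,232), the bail bar runs from about (325,210) to (368,203), and the tape is at (318,200).

```bash
cat >h.py <<'E'
import numpy as np,cv2
from plant import arm,get_image,calibration
def cloud(d,c):
    K=c["camera_matrix"];T=c["cam_to_world"];v,u=np.indices(d.shape)
    P=np.stack([(u-K[0,2])/K[0,0]*d,-(v-K[1,2])/K[1,1]*d,-d],-1)
    return P@T[:3,:3].T+T[:3,3]
def rect(p):
    r=cv2.minAreaRect((p*1000).astype(np.float32));return np.round(r[0],1),np.round(r[1],1),round(r[2],1)
E
python3 - <<'E'
from h import *
d=np.load("pics/top0.npy");W=cloud(d,calibration("top"))
def box(u0,u1,v0,v1,z0,z1):
    p=W[v0:v1,u0:u1].reshape(-1,3);p=p[(p[:,2]>z0)&(p[:,2]<z1)];return p
for n,a in dict(dish=(205,255,200,245,.03,.07),dishall=(205,255,200,280,.025,.07),handle=(215,240,252,280,.02,.06),plate=(380,446,190,272,.048,.065),case=(376,446,190,275,.02,.065),bail=(315,380,190,222,.06,.2),foot=(298,360,105,185,.005,.02),chute=(300,370,105,190,.12,.4),tape=(295,340,180,222,.01,.035),jar=(212,242,145,178,.06,.12),can=(390,435,125,170,.07,.12),driver=(312,342,212,285,.006,.05),small=(150,195,245,305,.015,.06)).items():
    p=box(*a);print(n,len(p),*rect(p[:,:2]),"z",np.round(np.percentile(p[:,2],[5,50,95]),4))
b=box(315,380,190,222,.06,.25)
for r in sorted(b.tolist())[::12]:print(np.round(r,3),end='')
E
python3 -c "
import cv2;i=cv2.imread('pics/top0.png')[100:230,290:390];cv2.imwrite('pics/c1.png',cv2.resize(i,None,fx=4.5,fy=4.5,interpolation=2))
i=cv2.imread('pics/scene0.png')[170:310,260:370];cv2.imwrite('pics/c2.png',cv2.resize(i,None,fx=4.2,fy=4.2,interpolation=2))"
```

```text
dish 206 [507.9 271.3] [ 81.9 106.8] 86.2 z [0.0317 0.047  0.053 ]
dishall 437 [467.7 274.3] [ 81.6 187.7] 85.8 z [0.0272 0.0466 0.0528]
handle 137 [403.7 279. ] [16.1 59.4] 85.9 z [0.0253 0.0465 0.0517]
plate 2559 [ 487.2 -275.7] [151.5 169.8] 79.8 z [0.0505 0.0549 0.0594]
case 3578 [ 482.4 -274.5] [162.1 200.6] 79.8 z [0.0346 0.0536 0.0589]
bail 232 [569.8 -71.6] [ 49.4 132.4] 0.7 z [0.1129 0.1189 0.1669]
foot 1222 [759.4 -29.7] [190.8 252.3] 87.3 z [0.0061 0.0117 0.0168]
chute 1753 [690.2 -57.1] [199.2 127.3] 6.0 z [0.1869 0.2391 0.2746]
tape 370 [571.3   0.8] [113.9  87.5] 6.2 z [0.0178 0.0235 0.0286]
jar 404 [703.6 275.8] [61.1 63.1] 1.0 z [0.0635 0.0891 0.0941]
can 654 [ 734.  -279.8] [81.3 79.6] 82.4 z [0.0812 0.0987 0.1038]
driver 406 [442.  -17.1] [ 88. 211.] 88.8 z [0.007  0.0216 0.028 ]
small 349 [374.6 454.1] [142.1  65. ] 22.7 z [0.0176 0.0331 0.0408]
[ 0.544 -0.021  0.118][ 0.548 -0.012  0.113][ 0.55  -0.041  0.112][ 0.553 -0.038  0.115][ 0.555 -0.058  0.116][ 0.557 -0.077  0.122][ 0.558 -0.084  0.112][ 0.56  -0.081  0.117][ 0.562 -0.103  0.12 ][ 0.563 -0.066  0.119][ 0.566 -0.086  0.12 ][ 0.567 -0.01   0.146][ 0.568 -0.106  0.116][ 0.57 -0.12  0.12][ 0.573 -0.126  0.121][ 0.576 -0.134  0.123][ 0.58  -0.008  0.157][ 0.583 -0.032  0.231][ 0.586 -0.131  0.132][ 0.59  -0.131  0.14 ][ 0.595 -0.127  0.147]
```

View pics/c1.png

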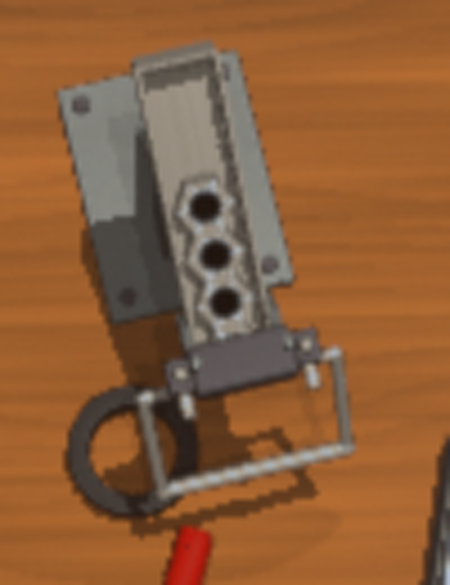

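View pics/c2.png

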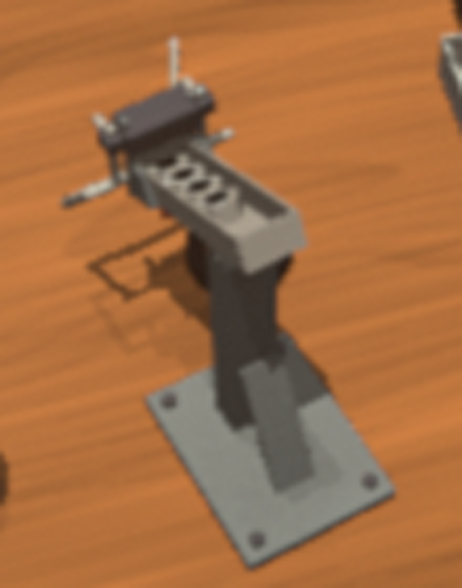

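The crops show the bar from crop (160,493) to (350,450), the foot corners at (62,92), (235,52), (293,283) and (112,322), and the four-nut chute above them. Next I cast these pixels onto planes at the right heights.

```bash
python3 - <<'E'
from h import *
c=calibration("top");K=c["camera_matrix"];T=c["cam_to_world"]
def ray(u,v,z):
    r=T[:3,:3]@np.array([(u-K[0,2])/K[0,0],-(v-K[1,2])/K[1,1],-1]);return (T[:3,3]+r*(z-T[2,3])/r[2])[:2]
cr=lambda a,b,z:ray(290+a/4.5-.5,100+b/4.5-.5,z)
A,B=cr(157,493,.116),cr(353,450,.116);print("bar",A,B,(A+B)/2,np.linalg.norm(A-B),np.degrees(np.arctan2(*(A-B)[::-1]))-90)
F=[cr(*q,.012) for q in((62,92),(235,52),(293,283),(112,322))]
print("foot",np.round(F,4),[round(float(np.linalg.norm(F[i]-F[i-1])),4) for i in range(4)],np.mean(F,0))
for e in(F[0]-F[3],F[1]-F[2]):print(np.degrees(np.arctan2(e[1],e[0])))
y=np.degrees(np.arctan2(*(A-B)[::-1]))-90;
for yy in (y,):
    x=np.array([np.cos(np.radians(yy)),np.sin(np.radians(yy))]);print("lip bar",(A+B)/2+.055*x,"lip foot",np.mean(F,0)-.160*x)
# bar heights along bar
W=cloud(np.load("pics/top0.npy"),c);p=W[190:222,315:380].reshape(-1,3);p=p[(p[:,2]>.09)&(p[:,2]<.2)]
m=(A+B)/2;a=(p[:,:2]-m)@x;s=(p[:,:2]-m)@np.array([-x[1],x[0]])
k=(abs(a)<.004)&(abs(s)<.05);print(k.sum(),np.percentile(p[k,2],[10,50,90]))
W2=cloud(np.load("pics/scene0.npy"),calibration("scene")).reshape(-1,3)
a=(W2[:,:2]-m)@x;s=(W2[:,:2]-m)@np.array([-x[1],x[0]]);k=(abs(a)<.012)&(abs(s)<.07)&(W2[:,2]>.08)&(W2[:,2]<.16)
print("scene",k.sum(),np.c_[a,s,W2[:,2]][k][:20].round(3).tolist())
p=np.load("pics/top0rgb.npy")[190:272,378:446].astype(int);w=W[190:272,378:446][(p.min(-1)>165)];w=w[abs(w[:,2]-.055)<.008];print("plate",rect(w[:,:2]))
o=arm.observe();q=o["tool_rot"];t=np.degrees(2*np.arctan2(q[2],q[1]))-90;print("tooly ang",t, "x",t+90)
E
```

```text
bar [ 0.54748714 -0.01341991] [ 0.57198058 -0.13763497] [ 0.55973386 -0.07552744] 0.12660690958071988 11.154804616786521
foot [[ 0.839   0.047 ]
 [ 0.8649 -0.0742]
 [ 0.7003 -0.1098]
 [ 0.6759  0.0153]] [0.1662, 0.1239, 0.1684, 0.1275] [ 0.77004686 -0.03045447]
10.998194992361856
12.223802845927112
lip bar [ 0.61369481 -0.06488712] lip foot [ 0.61306957 -0.06140815]
100 [0.11357617 0.11710851 0.12115511]
scene 15 [[0.001, -0.009, 0.118], [-0.004, -0.022, 0.116], [0.003, -0.01, 0.117], [-0.003, -0.03, 0.116], [-0.003, -0.026, 0.113], [0.006, -0.012, 0.115], [0.001, -0.038, 0.12], [-0.002, -0.048, 0.117], [0.001, -0.046, 0.119], [-0.002, -0.056, 0.117], [0.011, -0.064, 0.132], [0.001, -0.065, 0.115], [0.01, -0.064, 0.125], [0.009, -0.064, 0.118], [0.009, -0.061, 0.116]]
plate (array([ 497.2, -277.2]), array([148.4, 147.7]), 79.8)
tooly ang 67.14869107578699 x 157.14869107578699
```

```bash
cat >>h.py <<'E'
def shares(x,y,z,yaw):
    "shift/turn shares to TCP x,y,z with tool y at yaw deg (tool down)"
    from scipy.spatial.transform import Rotation as R
    o=arm.observe();r=R.from_quat(np.roll(o["tool_rot"],-1));w=np.radians(yaw)
    Y=np.array([np.cos(w),np.sin(w),0]);Z=np.array([0,0,-1.]);G=R.from_matrix(np.c_[np.cross(Y,Z),Y,Z])
    print(np.round(r.inv().apply(np.array([x,y,z])-o["tcp_pos"])/.3,4),np.round((r.inv()*G).as_rotvec()/(np.pi/4),4),"t",o["time"],"F",o["ft_force"].round(2),"w",o["gripper_width"])
E
python3 -m pendant '[[-0.2,-0.1,0.05,0,0,-0.1],[-0.905,-0.443,0.36,0,0,-0.414],[-0.905,-0.443,0.36,0,0,-0.414],[-0.905,-0.443,0.36,0,0,-0.414],[-0.905,-0.443,0.36,0,0,-0.414],[-0.905,-0.443,0.36,0,0,-0.414],[-0.905,-0.443,0.36,0,0,-0.414],[-0.905,-0.443,0.36,0,0,-0.414],[-0.905,-0.443,0.36,0,0,-0.414],[-0.905,-0.443,0.36,0,0,-0.414],[-0.905,-0.443,0.36,0,0,-0.414],[-0.905,-0.443,0.36,0,0,-0.414],[-0.905,-0.443,0.36,0,0,-0.414]]' 1 100
python3 - <<'E'
from h import *
shares(.4118,.2784,.0165,85.8)
c=calibration("wrist");p,d=get_image("wrist");cv2.imwrite("pics/w1.png",p[:,:,::-1]);W=cloud(d,c)
m=(p.max(-1)<70);w=W[m];w=w[(w[:,2]>.03)&(w[:,2]<.06)&(abs(w[:,1]-.278)<.03)&(abs(w[:,0]-.42)<.07)];print(len(w),rect(w[:,:2]),np.percentile(w[:,2],[10,50,90]))
E
```

```text
time: 1.18
tcp_pos: [0.4117, 0.2803, 0.1241]
tool_rot: [0.001, 0.036, 0.999, 0.001]
ft_force: [-0.6, -0.6, -0.3]
gripper_width: 0.999
gripper_force: 0.0
[-3.000e-04 -6.500e-03  3.587e-01] [0.0014 0.0013 0.0024] t 1.1833 F [-0.6  -0.61 -0.3 ] w 0.9985542423444965
1887 (array([410.1, 280.6]), array([59.6, 72.6]), 86.0) [0.04349999 0.04639418 0.04734659]
```

View pics/w1.png

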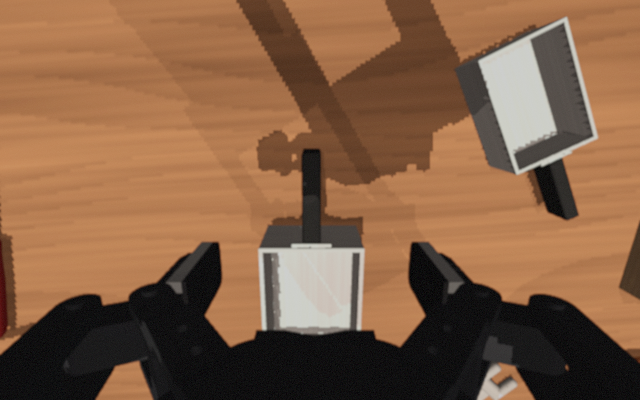

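The wrist view shows the handle between (302,150) and (322,245), with the finger tips either side at (205,255) and (425,255), so it is centred laterally. I check the handle from this view before going down.

```bash
python3 - <<'E'
from h import *
c=calibration("wrist");p,d=get_image("wrist");W=cloud(d,c)[145:250,290:335];m=(p[145:250,290:335].max(-1)<70)
w=W[m];w=w[(w[:,2]>.044)&(w[:,2]<.052)];print(len(w),rect(w[:,:2]),w[:,2].mean())
shares(.4118,.2784,.0165,85.8)
E
```

```text
1674 (array([410. , 283.3]), array([24.6, 71.3]), 85.3) 0.04647988937197152
[-3.000e-04 -5.900e-03  3.583e-01] [0.001  0.0012 0.0024] t 1.2833 F [ 0.85  0.5  -0.65] w 1.0018752184911919
```

```bash
python3 -m pendant '[[0,-0.004,0.1,0,0,0],[0,-0.004,0.2,0,0,0],[0,-0.004,0.3,0,0,0],[0,-0.004,0.355,0,0,0],[0,-0.004,0.355,0,0,0],[0,-0.004,0.355,0,0,0]]' 1 100
python3 -m pendant '[[0,0,0,0,0,0],[0,0,0,0,0,0],[0,0,0,0,0,0],[0,0,0,0,0,0],[0,0,0,0,0,0],[0,0,0,0,0,0],[0,0,0,0,0,0],[0,0,0,0,0,0],[0,0,0,0,0,0],[0,0,0,0,0,0],[0,0,0,0,0,0],[0,0,0,0,0,0]]' 0 110
```

```text
time: 1.78
tcp_pos: [0.4112, 0.2781, 0.0164]
tool_rot: [-0.001, 0.036, 0.999, -0.0]
ft_force: [-0.2, -0.8, 0.1]
gripper_width: 1.0
gripper_force: 0.0
time: 2.78
tcp_pos: [0.4124, 0.2779, 0.0177]
tool_rot: [0.0, 0.037, 0.999, 0.0]
ft_force: [-1.4, -1.1, 5.5]
gripper_width: 0.141
gripper_force: 107.3
```

```bash
python3 -m pendant '[[0,0,-0.03,0,0,0],[0,0,-0.07,0,0,0],[0,0,-0.13,0,0,0],[0,0,-0.17,0,0,0],[0,0,-0.17,0,0,0],[0,0,-0.17,0,0,0],[0,0,-0.17,0,0,0]]'
cat >dish.py <<'E'
from h import *
import sys
# dish rim tilt/pose from the wrist camera, in gripper-held area
c=calibration("wrist");p,d=get_image("wrist");cv2.imwrite(sys.argv[1],p[:,:,::-1]);W=cloud(d,c);o=arm.observe();t=o["tcp_pos"]
from scipy.spatial.transform import Rotation as R
r=R.from_quat(np.roll(o["tool_rot"],-1));L=r.inv().apply((W.reshape(-1,3)-t))  # tool axes
m=(p.reshape(-1,3).min(-1)>150)&(abs(L[:,1])<.045)&(L[:,0]<-.03)&(L[:,0]>-.2)
q=L[m];print(len(q),rect(q[:,:2]))
for a in np.arange(-.2,-.02,.02):
    k=q[(q[:,0]>a)&(q[:,0]<a+.02)];
    if len(k)>9:print(round(a+.01,2),len(k),np.percentile(k[:,2],[2,50,98]).round(4),np.percentile(k[:,1],[1,99]).round(4))
E
python3 dish.py pics/w2.png
```

```text
time: 3.37
tcp_pos: [0.4112, 0.2773, 0.0666]
tool_rot: [-0.001, 0.037, 0.999, -0.0]
ft_force: [-0.6, -0.1, -2.5]
gripper_width: 0.144
gripper_force: 107.3
0 (array([0., 0.]), array([0., 0.]), 0.0)
```

View pics/w2.png

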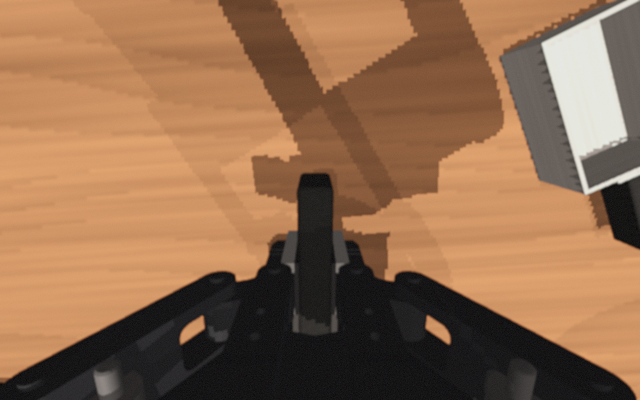

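The dish is lifted with the handle gripped at (315,250), and the dish body is hidden behind the gripper. I check its tilt with the top and scene depth.

```bash
cat >tilt.py <<'E'
from h import *
import sys
o=arm.observe();q=o["tool_rot"];w=2*np.arctan2(q[2],q[1])+np.pi  # dish x dir (tool -x)
x=np.array([np.cos(w),np.sin(w)]);y=np.array([-x[1],x[0]]);g=o["tcp_pos"];b=g[2]-.0165
print("dish yaw",np.degrees(w)%360,"base",b,"centre",g[:2]+.092*x)
for n in("scene","top"):
    p,d=get_image(n);W=cloud(d,calibration(n)).reshape(-1,3);a=(W[:,:2]-g[:2])@x-.092;s=(W[:,:2]-g[:2])@y
    k=(abs(a)<.07)&(abs(s)<.055)&(abs(W[:,2]-b-.05)<.015)
    A,S,Z=a[k],s[k],W[k,2]
    for lo in np.arange(-.06,.06,.03):
        j=(A>=lo)&(A<lo+.03)
        if j.sum()>3:print(n,round(lo+.015,3),j.sum(),np.percentile(Z[j],[75,90,97]).round(4))
    print(n,"a",np.percentile(A,[1,99]).round(3),"s",np.percentile(S,[1,99]).round(3), "rect",rect(np.c_[A,S]))
    if len(sys.argv)>1:cv2.imwrite(f"pics/{sys.argv[1]}_{n}.png",p[:,:,::-1])
E
python3 tilt.py t1
```

```text
dish yaw 355.7780259354001 base 0.04984604860051281 centre [0.50282711 0.27047803]
scene -0.045 83 [0.0993 0.1012 0.1028]
scene -0.015 28 [0.0987 0.1011 0.1029]
scene 0.015 29 [0.0989 0.0996 0.1009]
scene 0.045 83 [0.0982 0.0999 0.101 ]
scene a [-0.067  0.062] s [-0.04   0.041] rect (array([-2.7,  0.8]), array([ 83.3, 132.9]), 89.7)
top -0.045 41 [0.0999 0.1012 0.1018]
top -0.015 42 [0.0988 0.1001 0.1007]
top 0.015 45 [0.0971 0.0989 0.0998]
top 0.045 72 [0.0986 0.1005 0.1025]
top a [-0.064  0.057] s [-0.04   0.041] rect (array([-6.1,  0.6]), array([127.4,  80.7]), 0.3)
```

```bash
python3 -c "
from h import *
shares(.383,-.110,.0625,101.5)"
```

```text
[-0.0014 -1.2944  0.0148] [-0.0013 -0.0033 -0.3494] t 3.5167 F [-0.16 -0.02 -1.45] w 0.14450794371405995
```

Shift of 388 mm: two calls.

```bash
python3 -m pendant '[[0,-0.05,0,0,0,-0.02],[0,-0.13,0,0,0,-0.06],[0,-0.22,0,0,0,-0.1],[0,-0.31,0,0,0,-0.14],[0,-0.4,0,0,0,-0.18],[0,-0.49,0,0,0,-0.22],[0,-0.58,0.005,0,0,-0.26],[0,-0.67,0.005,0,0,-0.3],[0,-0.76,0.01,0,0,-0.33],[0,-0.85,0.01,0,0,-0.349],[0,-0.92,0.01,0,0,-0.349],[0,-0.97,0.01,0,0,-0.349],[0,-0.99,0.01,0,0,-0.349],[0,-1,0.01,0,0,-0.349],[0,-1,0.01,0,0,-0.349]]'
python3 -c "
from h import *
shares(.383,-.110,.0625,101.5)"
```

```text
time: 4.77
tcp_pos: [0.3898, -0.0214, 0.0644]
tool_rot: [-0.0, -0.1, 0.995, 0.0]
ft_force: [0.2, 0.8, -1.7]
gripper_width: 0.144
gripper_force: 107.5
[ 0.0807 -0.285   0.0063] [ 0.0009 -0.0008 -0.0013] t 4.7667 F [ 0.15  0.85 -1.69] w 0.14364146599531297
```

```bash
python3 -m pendant '[[0.01,-0.05,0.003,0,0,0],[0.03,-0.12,0.003,0,0,0],[0.06,-0.2,0.006,0,0,0],[0.08,-0.26,0.006,0,0,0],[0.08,-0.285,0.006,0,0,0],[0.08,-0.285,0.006,0,0,0],[0.08,-0.285,0.006,0,0,0],[0.08,-0.285,0.006,0,0,0]]'
python3 tilt.py t2; python3 - <<'E'
from h import *
shares(.489,-.0883,.0625,101.5)
a=cv2.imread("pics/t2_top.png")[90:290,270:430];b=cv2.imread("pics/t2_scene.png")[150:320,250:380]
cv2.imwrite("pics/c3.png",np.hstack([cv2.resize(a,(400,500),interpolation=2),cv2.resize(b,(382,500),interpolation=2)]))
E
```

```text
time: 5.43
tcp_pos: [0.3837, -0.1088, 0.0628]
tool_rot: [-0.0, -0.101, 0.995, 0.001]
ft_force: [-1.2, 0.5, -1.6]
gripper_width: 0.144
gripper_force: 107.7
dish yaw 11.5623611990531 base 0.04633839222478707 centre [ 0.47379226 -0.09032236]
scene -0.045 91 [0.0964 0.098  0.0999]
scene -0.015 30 [0.0955 0.0982 0.0988]
scene 0.015 12 [0.0978 0.0993 0.1   ]
scene 0.045 37 [0.0949 0.097  0.0975]
scene a [-0.068  0.059] s [-0.04  0.04] rect (array([-4.5, -0.1]), array([ 81.2, 129.7]), 89.6)
top -0.045 25 [0.0957 0.0972 0.099 ]
top -0.015 30 [0.0963 0.0978 0.0998]
top 0.015 28 [0.0968 0.0981 0.0988]
top 0.045 56 [0.0958 0.0981 0.0987]
top a [-0.055  0.058] s [-0.039  0.041] rect (array([1.1, 0.8]), array([113.7,  80.2]), 0.1)
[-0.3579 -0.0034  0.0012] [ 0.0009 -0.      0.0018] t 5.5333 F [-0.22 -0.64 -1.67] w 0.14623698176837305
```

View pics/c3.png

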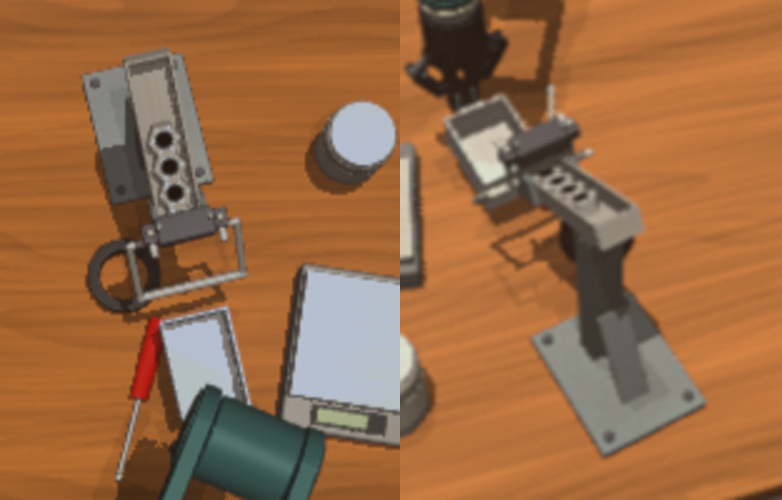

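The left half (top view) shows the dish's front rim at (195,315), square to the bar at (190,288) and centred on it. The screwdriver is clear. I slide it under the bar.

```bash
python3 -m pendant '[[-0.03,-0.002,0,0,0,0],[-0.08,-0.002,0,0,0,0],[-0.13,-0.002,0,0,0,0],[-0.18,-0.002,0,0,0,0],[-0.18,-0.002,0,0,0,0]]'
python3 -m pendant '[[-0.04,-0.001,0,0,0,0],[-0.09,-0.001,0,0,0,0],[-0.14,-0.001,0,0,0,0],[-0.176,-0.001,0,0,0,0],[-0.176,-0.001,0,0,0,0],[-0.176,-0.001,0,0,0,0],[-0.176,-0.001,0,0,0,0]]'
python3 -m pendant '[[0,0,-0.008,0,0,0],[0,0,-0.016,0,0,0],[0,0,-0.016,0,0,0],[0,0,-0.016,0,0,0]]'
```

```text
time: 5.95
tcp_pos: [0.4396, -0.099, 0.0634]
tool_rot: [0.002, -0.101, 0.995, -0.0]
ft_force: [-0.4, -0.2, -1.8]
gripper_width: 0.144
gripper_force: 107.6
time: 6.53
tcp_pos: [0.4875, -0.0895, 0.0627]
tool_rot: [-0.001, -0.1, 0.995, 0.0]
ft_force: [0.6, -0.9, -1.5]
gripper_width: 0.146
gripper_force: 107.6
time: 6.87
tcp_pos: [0.4883, -0.0898, 0.0683]
tool_rot: [0.0, -0.1, 0.995, -0.0]
ft_force: [0.1, -0.7, -2.7]
gripper_width: 0.141
gripper_force: 107.6
```

```bash
for i in 1; do python3 -m pendant '[[0,0,-0.005,0,0,0],[0,0,-0.01,0,0,0],[0,0,-0.01,0,0,0],[0,0,-0.01,0,0,0]]'; done | grep -E "tcp|force"
python3 -m pendant '[[0,0,-0.003,0,0,0],[0,0,-0.007,0,0,0],[0,0,-0.007,0,0,0],[0,0,-0.007,0,0,0]]'| grep -E "tcp|force"
python3 -m pendant '[[0,0,-0.003,0,0,0],[0,0,-0.007,0,0,0],[0,0,-0.007,0,0,0],[0,0,-0.007,0,0,0]]'| grep -E "tcp|force"
```

```text
tcp_pos: [0.4884, -0.0896, 0.071]
ft_force: [-1.0, 0.1, -1.5]
gripper_force: 107.6
tcp_pos: [0.4884, -0.0896, 0.073]
ft_force: [-0.6, -0.2, -1.4]
gripper_force: 107.6
tcp_pos: [0.4885, -0.0897, 0.0751]
ft_force: [0.1, 0.6, -1.8]
gripper_force: 107.6
```

```bash
python3 -m pendant '[[0,0,-0.003,0,0,0],[0,0,-0.007,0,0,0],[0,0,-0.007,0,0,0],[0,0,-0.007,0,0,0]]'| grep -E "tcp|ft_force"
python3 -m pendant '[[0,0,-0.003,0,0,0],[0,0,-0.007,0,0,0],[0,0,-0.007,0,0,0],[0,0,-0.007,0,0,0]]'| grep -E "tcp|ft_force"
python3 -m pendant '[[0,0,-0.003,0,0,0],[0,0,-0.007,0,0,0],[0,0,-0.007,0,0,0],[0,0,-0.007,0,0,0]]'| grep -E "tcp|ft_force"
```

```text
tcp_pos: [0.488, -0.0895, 0.0765]
ft_force: [0.3, -0.4, -4.1]
tcp_pos: [0.4879, -0.0895, 0.0787]
ft_force: [1.7, -0.0, -7.7]
tcp_pos: [0.488, -0.0895, 0.0812]
ft_force: [1.4, -0.6, -7.4]
```

```bash
python3 -m pendant '[[0,0,-0.004,0,0,0],[0,0,-0.008,0,0,0],[0,0,-0.012,0,0,0],[0,0,-0.016,0,0,0],[0,0,-0.02,0,0,0],[0,0,-0.024,0,0,0],[0,0,-0.028,0,0,0],[0,0,-0.032,0,0,0],[0,0,-0.036,0,0,0],[0,0,-0.04,0,0,0],[0,0,-0.044,0,0,0],[0,0,-0.044,0,0,0],[0,0,-0.044,0,0,0]]'| grep -E "tcp|ft_force"
python3 -m pendant '[[0,0,-0.003,0,0,0],[0,0,-0.007,0,0,0],[0,0,-0.007,0,0,0],[0,0,-0.007,0,0,0]]'| grep -E "tcp|ft_force"
python3 -m pendant '[[0,0,-0.003,0,0,0],[0,0,-0.005,0,0,0],[0,0,-0.005,0,0,0],[0,0,-0.005,0,0,0]]'| grep -E "tcp|ft_force"
```

```text
tcp_pos: [0.4883, -0.0896, 0.0947]
ft_force: [-1.5, 0.5, -6.4]
tcp_pos: [0.4885, -0.0896, 0.0968]
ft_force: [-1.6, 0.4, -6.6]
tcp_pos: [0.4884, -0.0896, 0.0978]
ft_force: [0.4, 0.4, -9.9]
```

```bash
python3 -m pendant '[[0,0,-0.002,0,0,0],[0,0,-0.002,0,0,0],[0,0,-0.002,0,0,0]]'| grep -E "tcp|ft_force"
python3 tilt.py t3; python3 - <<'E'
from h import *
a=cv2.imread("pics/t3_top.png")[90:290,270:430];b=cv2.imread("pics/t3_scene.png")[150:320,250:380]
cv2.imwrite("pics/c4.png",np.hstack([cv2.resize(a,(400,500),interpolation=2),cv2.resize(b,(382,500),interpolation=2)]))
print(arm.observe()["ft_force"])
E
```

```text
tcp_pos: [0.4884, -0.0896, 0.0987]
ft_force: [-0.2, -0.7, -10.0]
dish yaw 11.485600603315959 base 0.08217126773207435 centre [ 0.57853669 -0.07126176]
scene -0.045 39 [0.1312 0.1333 0.136 ]
scene -0.015 24 [0.1358 0.1424 0.144 ]
scene 0.015 25 [0.1314 0.1345 0.1356]
scene 0.045 54 [0.1291 0.1314 0.1326]
scene a [-0.061  0.059] s [-0.043  0.038] rect (array([-1.9, -3.1]), array([121.7,  84.5]), 4.9)
top -0.015 92 [0.1398 0.1416 0.1434]
top 0.015 122 [0.1324 0.1343 0.1357]
top 0.045 7 [0.1292 0.1297 0.1301]
top a [-0.025  0.035] s [-0.053  0.053] rect (array([10.2, 10.6]), array([111.2, 105.8]), 25.5)
[  0.29926489  -0.07505093 -10.38104936]
```

View pics/c4.png

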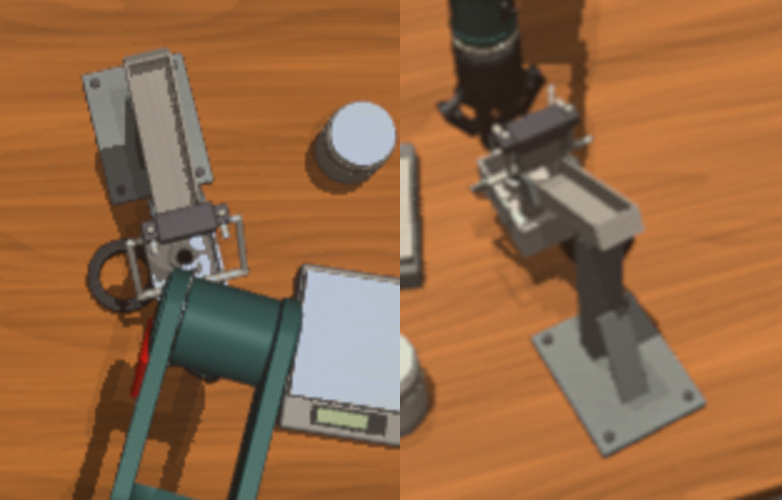

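The top view (left) shows the chute empty with nuts visible in the dish at about (185,255). The load rose by about 2.6 N, which matches four nuts. I lower the dish and withdraw it.

```bash
python3 -m pendant '[[0,0,0.004,0,0,0],[0,0,0.01,0,0,0],[0,0,0.018,0,0,0],[0,0,0.026,0,0,0],[0,0,0.034,0,0,0],[0,0,0.042,0,0,0],[0,0,0.05,0,0,0],[0,0,0.058,0,0,0],[0,0,0.066,0,0,0],[0,0,0.074,0,0,0],[0,0,0.082,0,0,0],[0,0,0.09,0,0,0],[0,0,0.098,0,0,0],[0,0,0.106,0,0,0],[0,0,0.113,0,0,0],[0,0,0.117,0,0,0],[0,0,0.117,0,0,0],[0,0,0.117,0,0,0]]'| grep -E "tcp|ft_force"
python3 tilt.py t4; python3 -c "
from h import *
shares(.383,-.110,.0625,101.5)"
```

```text
tcp_pos: [0.4884, -0.0896, 0.0636]
ft_force: [-0.1, -0.1, -4.5]
dish yaw 11.485921930095003 base 0.047074463108814524 centre [ 0.57853513 -0.0712598 ]
scene -0.045 34 [0.0968 0.0986 0.0994]
scene -0.015 18 [0.0959 0.0966 0.0988]
scene 0.015 68 [0.0981 0.1005 0.1028]
scene 0.045 65 [0.0948 0.098  0.1005]
scene a [-0.063  0.061] s [-0.04  0.02] rect (array([ -0.5, -17.8]), array([132. ,  58.7]), 8.7)
top -0.015 29 [0.0973 0.099  0.1105]
top 0.015 121 [0.0976 0.0989 0.1002]
top 0.045 6 [0.0959 0.0976 0.0985]
top a [-0.025  0.036] s [-0.039  0.041] rect (array([-3.6,  0.3]), array([ 97.9, 109.4]), 81.7)
[0.3581 0.0035 0.004 ] [-0.0001  0.0004 -0.0003] t 12.5667 F [-1.28  0.45 -4.31] w 0.1407920476659375
```

```bash
python3 -m pendant '[[0.01,0,0,0,0,0],[0.03,0,0,0,0,0],[0.06,0,0,0,0,0],[0.1,0,0,0,0,0],[0.14,0,0,0,0,0],[0.18,0,0,0,0,0],[0.22,0,0,0,0,0],[0.26,0,0,0,0,0],[0.3,0,0,0,0,0],[0.33,0,0,0,0,0],[0.35,0,0,0,0,0],[0.36,0,0,0,0,0],[0.36,0,0,0,0,0],[0.36,0,0,0,0,0]]'| grep -E "tcp|ft_force"
python3 tilt.py t5;python3 - <<'E'
from h import *
a=cv2.imread("pics/t5_top.png")[90:290,270:430];b=cv2.imread("pics/t5_scene.png")[150:320,250:380]
cv2.imwrite("pics/c5.png",np.hstack([cv2.resize(a,(400,500),interpolation=2),cv2.resize(b,(382,500),interpolation=2)]))
w=np.radians(-10.2);x=np.array([np.cos(w),np.sin(w)]);g=np.array([.4972,-.2772])-.092*x;print(g)
shares(*g,.1115,79.8)
E
```

```text
tcp_pos: [0.3829, -0.1112, 0.0638]
ft_force: [0.1, -0.4, -3.9]
dish yaw 11.474623019941134 base 0.04734929150208324 centre [ 0.47302326 -0.09291711]
scene -0.045 88 [0.0962 0.0983 0.0998]
scene -0.015 34 [0.0967 0.0975 0.099 ]
scene 0.015 53 [0.0981 0.1008 0.102 ]
scene 0.045 42 [0.0945 0.0966 0.099 ]
scene a [-0.068  0.059] s [-0.04   0.041] rect (array([-3.6,  0.6]), array([131.9,  82.1]), 0.3)
top -0.045 24 [0.0964 0.0976 0.0988]
top -0.015 48 [0.0966 0.0993 0.1005]
top 0.015 122 [0.0976 0.0997 0.101 ]
top 0.045 58 [0.0974 0.0988 0.1001]
top a [-0.052  0.058] s [-0.039  0.041] rect (array([1.6, 1.1]), array([113.2,  79.9]), 0.2)
[ 0.406654  -0.2609082]
[ 0.0223 -0.5049 -0.159 ] [-0.      0.0009  0.4822] t 13.8333 F [ 0.04  0.54 -4.57] w 0.14303808533999537
```

View pics/c5.png

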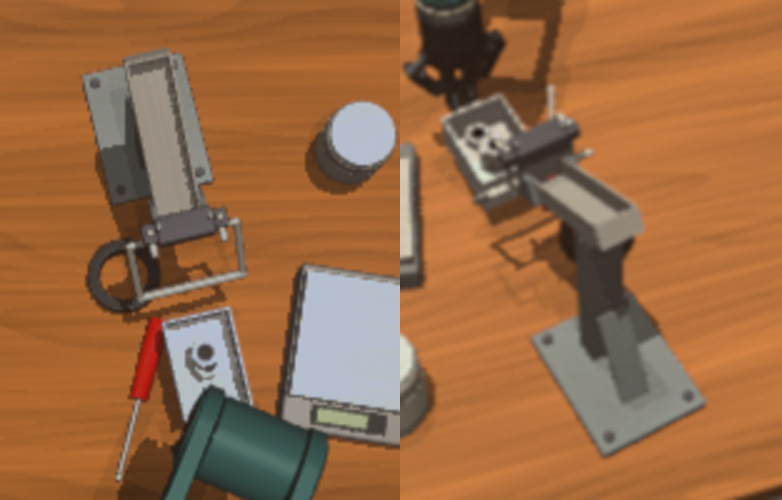

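The gate is shut, the chute is empty, and the nuts lie inside the dish at (205,355) left. I raise it, then cross over to the scale.

```bash
python3 -m pendant '[[0,0,-0.01,0,0,0],[0,0,-0.03,0,0,0],[0,0,-0.06,0,0,0],[0,0,-0.09,0,0,0],[0,0,-0.12,0,0,0],[0,0,-0.145,0,0,0],[0,0,-0.16,0,0,0],[0,0,-0.165,0,0,0],[0,0,-0.165,0,0,0]]'| grep -E "tcp|ft_force"
python3 -m pendant '[[0,-0.01,0,0,0,0.01],[0,-0.03,0,0,0,0.04],[0,-0.06,0,0,0,0.08],[0,-0.1,0,0,0,0.12],[0.01,-0.14,0,0,0,0.16],[0.01,-0.18,0,0,0,0.2],[0.01,-0.22,0,0,0,0.24],[0.01,-0.26,0,0,0,0.28],[0.01,-0.3,0,0,0,0.32],[0.02,-0.34,0,0,0,0.36],[0.02,-0.38,0,0,0,0.4],[0.02,-0.42,0,0,0,0.43],[0.02,-0.46,0,0,0,0.46],[0.022,-0.485,0,0,0,0.475],[0.022,-0.5,0,0,0,0.482],[0.022,-0.505,0,0,0,0.482],[0.022,-0.505,0,0,0,0.482],[0.022,-0.505,0,0,0,0.482]]'
python3 tilt.py t6; python3 -c "
from h import *
shares(.4067,-.2609,.0715,79.8)"
```

```text
tcp_pos: [0.3828, -0.1113, 0.1138]
ft_force: [0.4, 0.5, -4.4]
time: 16.08
tcp_pos: [0.4061, -0.2604, 0.113]
tool_rot: [-0.0, 0.089, 0.996, 0.0]
ft_force: [-0.0, 0.5, -6.1]
gripper_width: 0.147
gripper_force: 110.2
dish yaw 349.81877495383685 base 0.09646859240440622 centre [ 0.49668161 -0.27668311]
scene -0.045 95 [0.1452 0.1479 0.1495]
scene -0.015 30 [0.1455 0.1466 0.1472]
scene 0.015 106 [0.1472 0.149  0.1506]
scene 0.045 96 [0.144  0.1461 0.1482]
scene a [-0.068  0.061] s [-0.038  0.041] rect (array([-3.4,  1.9]), array([132.8,  80.2]), 0.5)
top -0.045 36 [0.145  0.1461 0.1469]
top -0.015 39 [0.144  0.1453 0.1465]
top 0.015 149 [0.1468 0.1483 0.1491]
top 0.045 82 [0.1445 0.1462 0.1479]
top a [-0.059  0.058] s [-0.039  0.041] rect (array([-1.,  1.]), array([ 81.8, 117.7]), 89.9)
[-0.0021 -0.0017  0.1385] [ 0.0006 -0.0001  0.0008] t 16.1833 F [-0.26  0.47 -3.95] w 0.1418391232814182
```

```bash
python3 -m pendant '[[0,0,0.01,0,0,0],[0,0,0.025,0,0,0],[0,0,0.045,0,0,0],[0,0,0.065,0,0,0],[0,0,0.085,0,0,0],[0,0,0.1,0,0,0],[0,0,0.11,0,0,0],[0,0,0.117,0,0,0],[0,0,0.122,0,0,0],[0,0,0.122,0,0,0],[0,0,0.122,0,0,0]]'| grep -E "tcp|ft_force"
python3 -m pendant '[[0,0,0.002,0,0,0],[0,0,0.004,0,0,0],[0,0,0.004,0,0,0],[0,0,0.004,0,0,0]]'| grep -E "tcp|ft_force"
python3 -m pendant '[[0,0,0.002,0,0,0],[0,0,0.004,0,0,0],[0,0,0.004,0,0,0],[0,0,0.004,0,0,0]]'| grep -E "tcp|ft_force"
```

```text
tcp_pos: [0.4063, -0.261, 0.0766]
ft_force: [-0.6, 0.5, -4.1]
tcp_pos: [0.4063, -0.2609, 0.0754]
ft_force: [-0.1, 0.3, -3.7]
tcp_pos: [0.4062, -0.2609, 0.074]
ft_force: [-0.5, 0.1, -5.0]
```

```bash
python3 -m pendant '[[0,0,0.002,0,0,0],[0,0,0.003,0,0,0],[0,0,0.003,0,0,0],[0,0,0.003,0,0,0]]'| grep -E "tcp|ft_force"
python3 -m pendant '[[0,0,0.002,0,0,0],[0,0,0.003,0,0,0],[0,0,0.003,0,0,0],[0,0,0.003,0,0,0]]'| grep -E "tcp|ft_force"
python3 -m pendant '[[0,0,0.002,0,0,0],[0,0,0.002,0,0,0],[0,0,0.002,0,0,0],[0,0,0.002,0,0,0]]'| grep -E "tcp|ft_force"
```

```text
tcp_pos: [0.4063, -0.2609, 0.0733]
ft_force: [0.1, 0.1, -4.0]
tcp_pos: [0.4063, -0.261, 0.0727]
ft_force: [-1.6, 0.3, -0.5]
tcp_pos: [0.4064, -0.261, 0.0727]
ft_force: [-3.7, 2.3, 5.1]
```

On the plate. Release and retreat upwards.

```bash
python3 -m pendant '[[0,0,0,0,0,0],[0,0,0,0,0,0],[0,0,0,0,0,0],[0,0,0,0,0,0],[0,0,0,0,0,0],[0,0,0,0,0,0],[0,0,0,0,0,0],[0,0,0,0,0,0]]' 0.7 20
python3 -m pendant '[[0,0,-0.03,0,0,0],[0,0,-0.1,0,0,0],[0,0,-0.2,0,0,0],[0,0,-0.3,0,0,0],[0,0,-0.4,0,0,0],[0.2,0,-0.5,0,0,0],[0.3,0,-0.5,0,0,0],[0.4,0,-0.5,0,0,0],[0.4,0,-0.5,0,0,0],[0.4,0,-0.5,0,0,0]]' 
python3 - <<'E'
from h import *
p,d=get_image("top");W=cloud(d,calibration("top"));cv2.imwrite("pics/c6.png",cv2.resize(np.ascontiguousarray(p[80:300,250:490,::-1]),None,fx=2.4,fy=2.4,interpolation=2))
w=W[170:290,370:460].reshape(-1,3);k=(w[:,2]>.085)&(w[:,2]<.115);print(rect(w[k][:,:2]),np.percentile(w[k,2],[50,95]))
E
```

```text
time: 19.43
tcp_pos: [0.4063, -0.2609, 0.0716]
tool_rot: [0.0, 0.089, 0.996, 0.0]
ft_force: [0.3, 0.7, 0.1]
gripper_width: 0.703
gripper_force: 0.0
time: 20.27
tcp_pos: [0.2871, -0.2396, 0.2232]
tool_rot: [0.002, 0.09, 0.996, -0.001]
ft_force: [-0.4, 0.5, -0.3]
gripper_width: 0.702
gripper_force: 0.0
(array([ 462., -270.]), array([ 81.2, 188.1]), 79.9) [0.10230767 0.108288  ]
```

View pics/c6.png

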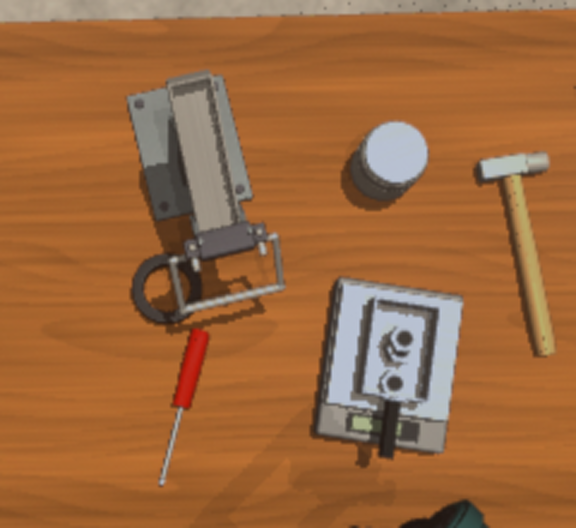

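The dish stands in the middle of the plate, with its centre at about (497,-276) mm against (497,-277) mm for the plate. The nuts are inside it, at about (400,345) and (393,383) in the picture, and the bystanders are where they were.

```bash
python3 -c "
from plant import job
print(job.finish_job())"
```

```text
the job is handed in; nothing more can be done
None
```

The dish with all four nuts stands about 1 mm from the middle of the scale's plate and is released, the gate is shut, no nut was spilled, and the job is handed in; no verdict was returned.

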